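Hang the wet leaf beside its twin on the drying rail

ROBOT

A 6-joint arm with a two-finger parallel gripper is mounted at the origin on the work surface. World frame = base frame: x ahead of the robot, y to its left, z up, the work surface at z = 0. Lengths are in m, angles in rad, forces in N, time in s.
With the tool pointing down it reaches from about 0.35 to 0.775 m from the base axis. Payload 7.3 kg.
Tool frame: the origin (TCP) lies on the front face of the gripper's body, between the roots of the fingers; the fingertips stand ahead of it and the grasp point (between the pads) lies 47 mm ahead of it (finger_overhang is the z of the fingertips in the tool frame, in m); z points along the fingers, y is the line along which they close (so a half turn about z gives the same grasp; the last joint's range is limited). The gripper opens to 92 mm and grips with 3 to 60 N. Pads are 19 mm wide; open, the fingers measure 130 mm over their backs; the gripper's body (75 mm by 190 mm) begins 47 mm behind the grasp point.
Start: joints at [1.06, 0.342, 1.524, -0, 1.275, -0.146], TCP at [0.187, 0.49, 0.292] pointing down, gripper open.
Joint ranges: [-2.53, 2.53], [-0.77, 2.02], [0.04, 2.7], [-1, 4.14], [0.28, 2.66], [-3.11, 3.11]. Speed limits (rad/s): [2.57, 2.57, 3.14, 3.14, 3.14, 3.14].

INTERFACE

Orientations are given as [roll, pitch, yaw] about the fixed x, y, z axes, in that order (R = Rz(yaw) Ry(pitch) Rx(roll)).
In Python, from cell import * gives the robot as it stands. The module is installed in compiled form; this text tells all that it offers.
- The arm moves only by the tool arm_command, never from a script. Its argument "series" is a list of rows, each an object of numbers: "x", "y", "z": the shift along the tool's x, y, z in mm; "rx", "ry", "rz": the turn, a rotation vector about the tool's x, y, z in degrees. A call has 1 to 20 rows; each row is the pose to reach, as a shift and turn from the pose commanded when the call began, along the tool's axes at that moment; what a row does not reach only later rows make up. A row lasts 1/10 s, in which the tool goes at most 50 mm and 8.59 degrees, less where a joint would pass 70% of its speed; a pose out of reach is approached as far as the arm can. A call with a gripper value outside its range is refused whole. "hand" is the finger opening in mm, from 0 to 91.8, set as the call begins (left out, the last holds). The fingers move at their own pace and stop on an object; "squeeze" is the grip in N (left out, the last holds). Time passes only in rows, so rows that repeat a pose let the fingers close. It gives the time, the measured TCP pose, the force, the opening and the grip force at its end, in the units of the state.
- observe(): the state, without advancing time (a new reading comes with each control period).
- read_camera(name): name is "side" or "top"; returns a dict with "pixels" (384x512x3 uint8, blue, green, red), "K" (3x3 intrinsics, pixels), "k1" (the pictures are not rectified: a ray, as slopes to the right and down, at radius r is drawn at 1 + k1 r^2 times it, then the intrinsics apply), "rvec" (rotation vector, rad) and "tvec" (3), from world to camera coordinates, as OpenCV has them. Camera axes: x right, y down, z forward; pixel columns grow to the right and rows downward; lengths in m; the calibration is good to about 2 mm. A picture is of the moment at which its call begins. There is no depth.
- hand_in(): hands the job in; it is judged then, once.
Trained networks look in a picture, given as the dict that the camera call returned (one of the last four; its "shot" number tells which), for a name from the list of things; names that differ only in an ending like _2 or _b are one class to them, and where a whole thing is asked for, a point or a joint stands for the part that bears it (a point fixed in the world has none). Each returns a list of dicts, best first, with "confidence" (0 to 1); they miss things now and then, are a little off and sometimes report something else, mostly with a low value. They report only what shows in the picture. A call takes as long as a camera call.
- boxes_of(picture, query): "point" ([x, y, z] in m, in world coordinates, good to about 4 mm: the middle of the surface that is visible of it).
- trace(picture, query): "pixels" (384x512 bool, what is visible of it).
- mark_of(picture, query): "point" ([x, y, z] in m, in world coordinates, good to about 4 mm: a listed point, or the origin of a listed thing).
The state is a dict: "time": time; "qpos": joint angles; "qvel": joint speeds; "joint_efforts": joint torques, N m; "tool_pos": TCP position; "tool_rot": TCP orientation; "contact_force": force on the tool from outside, world axes, zero at the start; "torque": the same for the moment, N m; "opening": finger opening in m; "grip_force": force on a finger pad.
Only numpy, scipy, OpenCV 4.12 (cv2) and the standard library are available. Lean on these libraries where they do the work, as an engineer would, in place of code of your own. Each camera call takes 0.05 s, during which the arm holds its last target. There are 200 camera calls.

TASK

The freshly lacquered carved leaf on the waiting stand has to dry in the same bay of the drying rail as its twin leaf (not in the bay with the tassel): unhook it and hook it on the rail by its hanger, centred on that bay's brass pointer. Where the twin is in the way, slide it along the bar to whichever side has room, without lifting it off, so that in the end there are at least 20 mm of air between the two leaves. The lacquer is wet, so nothing may touch the leaf itself; leave the tassel and everything else on the bench where they are.

Things in the scene. Friction and masses are not known exactly. Their poses are not given: they have to be found in the camera images.
- wet_hanger: Hanger of the wet leaf, at first on the waiting stand. Steel saddle: inverted V (90 degrees inside, 38 wide at its open bottom, reaching 8 below the axis; 50 long along y) over a 12 mm bar, a tab above, a strap below. Origin: on the axis of the bar it hangs on, at the middle of the saddle; z up, y along the bar.
- wet_tab (a point): Middle of the flat vertical steel tab on top of wet_hanger, 34 above the hanger origin. The tab is 10 thick (x), 44 wide (y), 42 tall, from 13 to 55 above the bar axis: the place to grip (fingers in front and behind, closing along x) or to push sideways.
- wet_strap (a point): Bottom of the hanger strap, 50 under the hanger origin. The strap, 24 wide, drops from the saddle on its -x side, 20 out from the axis, and bends back under the bar to carry the leaf: a hook open to +x. So it cannot go straight up: to unhook, lift 18 to 38, then move at least 35 to -x (of the hanger), clear of the bar; hook on in reverse, coming from -x.
- twin_tab (a point): Middle of the same tab on twin_hanger, 34 above its origin.
- wet_leaf: The freshly lacquered (wet) leaf itself, fixed rigidly to wet_hanger. Carved dark-wood leaf, point down, 72 wide (y), 18 thick (x), 84 tall, with lobes either side of a midrib; lowest point 136 below the bar axis. Origin: middle of its top edge, 52 below the hanger origin.
- twin_hanger: The same kind of hanger, with the dry twin leaf of identical shape (72 wide, lowest point 136 below the axis), hanging in one of the two bays of the rail. Origin and axes as for wet_hanger.
- tassel_hanger: The same kind of hanger, with a carved tassel (round, knob above a flared skirt, 44 diameter, 88 tall) instead of a leaf, hanging in the other bay. Origin and axes as for wet_hanger.
- rail: Drying rail: steel bar, 12 diameter, 620 long, along its y, axis 200 above the bench. Origin: on the bench under the middle of the bar. A wooden lath, top at 180, runs 65 behind (+x) the bar.
- mid_bracket (a point): Where the middle one of three brackets meets the bar, on the bar axis. Brackets come from behind (+x) at y = -300, 0, +300 of the rail, 12 wide, tops 205 above the bench, on posts 55 behind the bar. They part the rail into a left (+y) and a right (-y) bay; a hanger origin can slide from 32 to 268 to either side of this point.
- mark_left: Brass pointer clipped to the lath in the left bay (y > 0 of the rail); 16 wide, tapering tongue pointing at the bar at 184 height, ending 30 behind the bar axis. Origin: on the bench under the bar axis, straight in front of the pointer; same axes as the rail.
- mark_right: The same pointer in the right bay (y < 0 of the rail). Origin likewise.
- stand: Waiting stand: short bar, 12 diameter, along its y, axis 200 above the bench, 90 free between two arms that come from a post behind (+x, 48 from the bar). Origin: on the bench under the middle of the bar.
- stain_bottle: Amber glass stain bottle standing upright near the waiting stand, 50 diameter, 165 tall; origin under its centre. Bystander.
- wax_tin: Low round metal wax tin under the left part of the rail, 68 diameter, 45 tall; origin under its centre. Bystander.
- bun_foot: Turned dark wooden furniture foot under the right part of the rail, 66 diameter, 52 tall; origin under its centre. Bystander.
- brush: Brush lying beyond the rail, flat on the bench, under 30 tall; origin at its underside. Bystander.
- sanding_block: Cork sanding block, 100 x 60 x 35 tall, on the left of the bench; origin under its centre. Bystander.
- mallet: Wooden hammer lying beyond the rail, under 40 tall; origin at its underside. Bystander.
- rosette: Round carved wooden rosette lying flat on the right of the bench, 68 diameter, 24 tall; origin under its centre. Bystander.

How it is judged:
By the outcome, as a careful person would: the job done as asked, in the order asked, and still so for the second after the job is handed in, with the robot touching nothing.
It also fails if it takes over 58 s, if anything falls off the work surface, if the arm or the gripper's body presses on something with over 40 N, if the wrist force passes 120 N, or if a joint passes its speed limit or range.

## Working session

There is one attempt and no reset: what is moved stays moved. The work goes in short steps, Python scripts to look and compute and a tool call to move; the robot and the scene stay as the last step left them, time stands still between calls to the robot, and variables do not carry over. Pictures are saved under pics/ and viewed, at most 10 in all, crops included, and the job is handed in when it is done.

Besides the shell and the picture viewer there is one more tool, called by a JSON object that holds its "name" and its "arguments", one argument or row to a line. arm_command: Moves the arm, as the interface text tells. Its arguments: {"type":"object","properties":{"series":{"type":"array"},"hand":{"type":"number"},"squeeze":{"type":"number"}},"required":["series"]}

```bash
mkdir -p pics; cat > h.py <<'E'
from cell import *
import numpy as np, cv2
def marks(names, cams=("side","top"), n=2):
    for c in cams:
        for k in range(n):
            p=read_camera(c)
            for q in names:
                r=mark_of(p,q)
                print(c,q,[(np.round(np.array(d["point"])*1000).astype(int).tolist(),round(d["confidence"],2)) for d in r[:2]])
E
python3 - <<'E'
from h import *
s=observe();print(s)
for c in("side","top"):
    p=read_camera(c);cv2.imwrite(f"pics/{c}0.png",p["pixels"])
marks(["wet_hanger","wet_tab","twin_hanger","twin_tab","tassel_hanger","rail","mid_bracket","mark_left","mark_right","stand","stain_bottle"],n=2)
E
```

```text
{'time': 0.0, 'qpos': array([ 1.05997740e+00,  3.42721993e-01,  1.52498180e+00, -4.33407760e-05,
        1.27536043e+00, -1.45983984e-01]), 'qvel': array([-0.00028689,  0.00144268, -0.00116148,  0.00106695, -0.00179749,
       -0.00058297]), 'joint_efforts': array([ 1.15997234e-03, -4.31248677e+01, -2.44226342e+01,  7.18008773e-02,
        5.61328093e-02, -1.44677829e-04]), 'tool_pos': array([0.18715774, 0.49020159, 0.29155754]), 'tool_rot': array([-3.14013070e+00, -1.73060131e-04,  2.77677023e+00]), 'contact_force': array([ 1.13910109, -0.23940417,  0.37473905]), 'torque': array([ 0.03344829, -0.00678243, -0.02999642]), 'grip_force': 0.0, 'opening': 0.09150385890923152}
side wet_hanger [([434, 58, 202], 0.84)]
side wet_tab [([439, 55, 232], 0.8)]
side twin_hanger [([587, 188, 199], 0.58)]
side twin_tab [([591, 186, 235], 0.65)]
side tassel_hanger [([605, -215, 201], 0.86)]
side rail [([592, -2, -4], 0.94), ([606, -219, 203], 0.63)]
side mid_bracket [([599, -1, 202], 0.61)]
side mark_left []
side mark_right []
side stand [([436, 68, -4], 0.97)]
side stain_bottle [([458, 188, 1], 0.64
[... 782 characters left out ...]
 183, 234], 0.96)]
top tassel_hanger [([606, -212, 198], 0.86)]
top rail [([599, -2, -3], 0.65)]
top mid_bracket [([596, 1, 202], 0.84)]
top mark_left []
top mark_right []
top stand [([436, 66, 1], 0.93)]
top stain_bottle [([463, 187, -2], 0.77)]
top wet_hanger [([432, 57, 197], 0.69), ([437, -299, 0], 0.49)]
top wet_tab [([433, 60, 239], 0.9), ([437, 60, 197], 0.25)]
top twin_hanger [([592, 188, 199], 0.95)]
top twin_tab [([590, 183, 234], 0.8), ([436, 57, 197], 0.64)]
top tassel_hanger [([611, -215, 198], 0.69)]
top rail [([599, -5, -2], 0.72)]
top mid_bracket [([600, 1, 202], 0.7)]
top mark_left []
top mark_right []
top stand [([435, 66, 3], 0.62)]
top stain_bottle [([461, 188, 2], 0.59)]
```

View pics/side0.png

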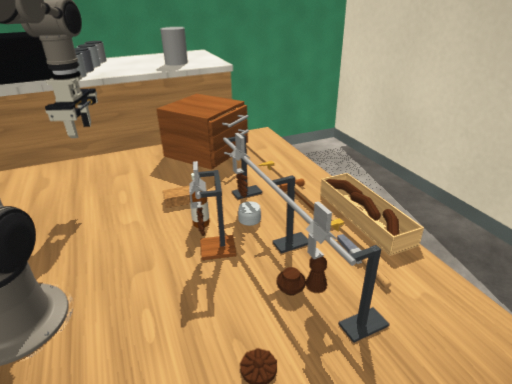

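View pics/top0.png

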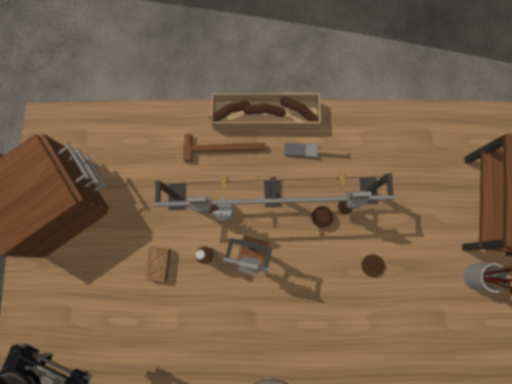

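The side view shows the stand with the wet leaf at about (200,200), the twin at (240,150), the tassel at (320,230) and the yellow pointers at about (265,165) and (335,222). In the top view the pointers are at about (224,183) and (342,178), and the stand bar is skewed, running from (228,260) to (266,270). The next step is to measure the pointers and the yaws.

```bash
cat >> h.py <<'E'
def ray(p,u,v):
    K=p["K"];k=p["k1"];d=np.array([(u-K[0,2])/K[0,0],(v-K[1,2])/K[1,1]]);s=d.copy()
    for _ in range(20): s=d/(1+k*(s@s))
    R=cv2.Rodrigues(np.array(p["rvec"],float))[0];t=np.array(p["tvec"],float).ravel()
    return -R.T@t, R.T@np.array([s[0],s[1],1])
def onz(p,u,v,z):
    o,d=ray(p,u,v); return np.round((o+d*(z-o[2])/d[2])*1000,1)
def proj(p,X):
    R=cv2.Rodrigues(np.array(p["rvec"],float))[0];c=R@np.array(X)+np.array(p["tvec"],float).ravel()
    s=c[:2]/c[2];s=s*(1+p["k1"]*(s@s));K=p["K"];return [K[0,0]*s[0]+K[0,2],K[1,1]*s[1]+K[1,2]]
E
python3 - <<'E'
from h import *
p=read_camera("top");im=p["pixels"]
hsv=cv2.cvtColor(im,cv2.COLOR_BGR2HSV)
m=((hsv[...,0]>18)&(hsv[...,0]<32)&(hsv[...,1]>140)&(hsv[...,2]>110)).astype(np.uint8)
n,l,st,ce=cv2.connectedComponentsWithStats(m)
for i in range(1,n):
    if st[i,4]>5: print(st[i],ce[i],onz(p,*ce[i],.184))
print("rail ends",onz(p,156,204,.2),onz(p,394,199,.2))
for n in("wet_hanger","stand","twin_hanger"):
    for r in trace(p,n)[:1]:
        mm=r["pixels"];ys,xs=np.nonzero(mm);print(n,r["confidence"],xs.min(),xs.max(),ys.min(),ys.max())
c=cv2.resize(im[165:290,145:285],None,fx=5.5,fy=4.75,interpolation=cv2.INTER_CUBIC)
c=cv2.resize(im[170:280,145:285],None,fx=5.4,fy=5.4,interpolation=cv2.INTER_CUBIC);cv2.imwrite("pics/c1.png",c)
E
```

```text
rail ends [586.9 301.3 200. ] [ 602.  -311.6  200. ]
wet_hanger 0.64 238 261 255 275
stand 0.59 153 394 172 210
twin_hanger 0.82 189 217 197 213
```

View pics/c1.png

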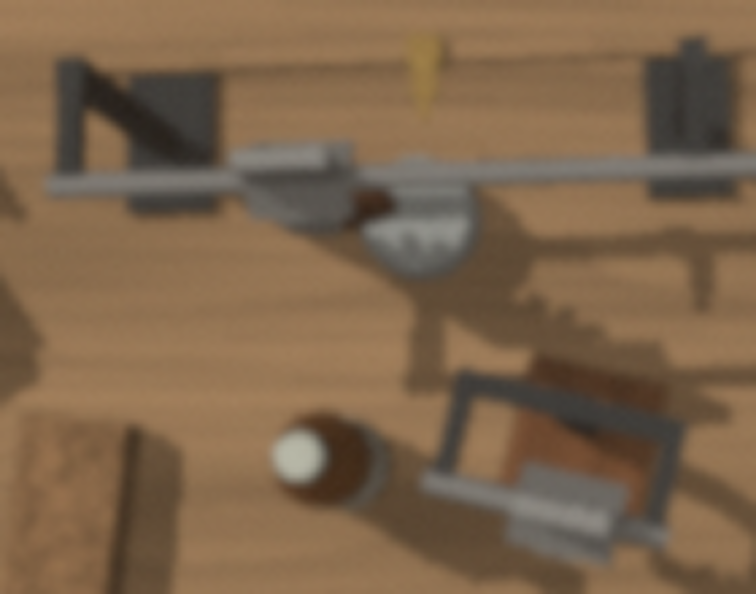

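The crop shows the left pointer tip at about (424,120), the twin's saddle left of it at (295,165) and the stand bar from (425,482) to (665,537). The bottle is at (310,457), left of the stand.

```bash
python3 - <<'E'
from h import *
p=read_camera("top")
f=lambda u,v,z:onz(p,(u+.5)/5.4-.5+145,(v+.5)/5.4-.5+170,z)
for n,u,v,z in[("tip",424,120,.184),("base",426,36,.184),("barL",45,186,.2),("barR",756,160,.2),("stL",425,482,.2),("stR",665,537,.2),("armLb",465,380,.2),("armRb",682,425,.2),
 ("wetTabL",513,497,.255),("wetTabR",612,522,.255),("twinTabL",235,160,.255),("twinTabR",328,157,.255)]: print(n,f(u,v,z))
for i in range(4):
    p=read_camera("top" if i%2 else "side")
    for q in("mark_left","wax_tin","stain_bottle"):
        print(q,[(np.round(np.array(d["point"])*1000).tolist(),round(d["confidence"],2)) for d in boxes_of(p,q)[:2]])
E
```

```text
tip [622.7 129.4 184. ]
base [664.6 129.5 184. ]
barL [586.8 309.4 200. ]
barR [600.6 -30.9 200. ]
stL [448.6 122.8 200. ]
stR [424.5  11.7 200. ]
armLb [495.9 105.2 200. ]
armRb [475.7   4.  200. ]
wetTabL [441.7  77.8 255. ]
wetTabR [431.4  34.7 255. ]
twinTabL [590.  205.5 255. ]
twinTabR [591.5 163.4 255. ]
mark_left [([651.0, 124.0, 188.0], 0.54), ([583.0, 178.0, 180.0], 0.15)]
wax_tin [([590.0, 128.0, 40.0], 0.56)]
stain_bottle [([459.0, 172.0, 56.0], 0.59)]
mark_left [([648.0, 128.0, 183.0], 0.59)]
wax_tin [([583.0, 140.0, 44.0], 0.66), ([781.0, -114.0, 14.0], 0.29)]
stain_bottle [([457.0, 177.0, 111.0], 0.84), ([588.0, 180.0, 202.0], 0.58)]
mark_left [([654.0, 125.0, 189.0], 0.47)]
wax_tin [([591.0, 125.0, 38.0], 0.58)]
stain_bottle [([460.0, 165.0, 57.0], 0.88)]
mark_left [([587.0, 175.0, 206.0], 0.65), ([648.0, 4.0, 183.0], 0.46)]
wax_tin []
stain_bottle [([457.0, 177.0, 111.0], 0.77)]
```

```bash
cat >> h.py <<'E'
from scipy.spatial.transform import Rotation as Ro
def go(x,y,z,yaw):
    "world TCP target mm, yaw deg of tool x -> row values"
    s=observe();R=Ro.from_euler("xyz",s["tool_rot"]);d=R.inv().apply(np.array([x,y,z])-s["tool_pos"]*1000)
    T=Ro.from_euler("xyz",[180,0,yaw],degrees=True);rv=np.degrees((R.inv()*T).as_rotvec())
    print("shift",np.round(d,1),"turn",np.round(rv,1))
E
python3 - <<'E'
from h import *
try: print(finger_overhang)
except Exception as e: print(e)
go(590.5,187,345,92.35); go(590.5,187,283,92.35)
E
```

```text
0.0655
shift [-485.  -139.6  -52.8] turn [ 0.  -0.  66.7]
shift [-485.  -139.6    9.2] turn [ 0.  -0.  66.7]
```

{"name": "arm_command", "arguments": {
  "series": [
    {"z": -53},
    {"x": -97, "y": -28, "z": -53, "rz": 13.4},
    {"x": -194, "y": -56, "z": -53, "rz": 26.8},
    {"x": -291, "y": -84, "z": -53, "rz": 40},
    {"x": -388, "y": -112, "z": -53, "rz": 53.4},
    {"x": -485, "y": -139.6, "z": -53, "rz": 66.7},
    {"x": -485, "y": -139.6, "z": -53, "rz": 66.7},
    {"x": -485, "y": -139.6, "z": -53, "rz": 66.7},
    {"x": -485, "y": -139.6, "z": -53, "rz": 66.7},
    {"x": -485, "y": -139.6, "z": -53, "rz": 66.7},
    {"x": -485, "y": -139.6, "z": -53, "rz": 66.7},
    {"x": -485, "y": -139.6, "z": -53, "rz": 66.7},
    {"x": -485, "y": -139.6, "z": -53, "rz": 66.7},
    {"x": -485, "y": -139.6, "z": -53, "rz": 66.7},
    {"x": -485, "y": -139.6, "z": -53, "rz": 66.7},
    {"x": -485, "y": -139.6, "z": -53, "rz": 66.7}
  ],
  "hand": 91.8
}}

```text
invalid input
```

```bash
python3 - <<'E'
from h import *
marks(["twin_tab","twin_hanger"],n=3,cams=("side",))
go(590.5,187,286,92.35)
p=read_camera("side");c=cv2.resize(p["pixels"][90:240,150:350],None,fx=4,fy=4,interpolation=cv2.INTER_CUBIC);cv2.imwrite("pics/c2.png",c)
E
```

```text
side twin_tab [([590, 185, 233], 0.63)]
side twin_hanger [([592, 185, 198], 0.91), ([440, 57, 150], 0.4)]
side twin_tab [([594, 186, 232], 0.68)]
side twin_hanger [([590, 185, 195], 0.66), ([598, 0, 200], 0.3)]
side twin_tab [([591, 187, 234], 0.77), ([440, 55, 234], 0.55)]
side twin_hanger [([593, 187, 198], 0.56)]
shift [-484.9 -139.7    6.2] turn [ 0.  -0.  66.7]
```

View pics/c2.png

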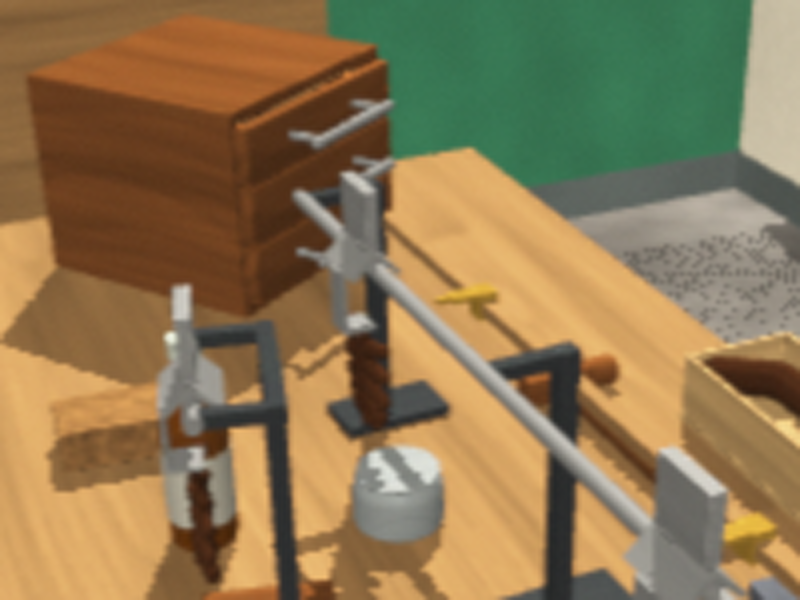

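The crop confirms the twin's tab at (360,205), the left pointer at (470,297) to its right, and a free bar beyond. The move was refused, so I'll resend it with full rows and no hand value.

{"name": "arm_command", "arguments": {
  "series": [
    {"x": 0, "y": 0, "z": -50, "rx": 0, "ry": 0, "rz": 0},
    {"x": -97, "y": -28, "z": -53, "rx": 0, "ry": 0, "rz": 13},
    {"x": -194, "y": -56, "z": -53, "rx": 0, "ry": 0, "rz": 27},
    {"x": -291, "y": -84, "z": -53, "rx": 0, "ry": 0, "rz": 40},
    {"x": -388, "y": -112, "z": -53, "rx": 0, "ry": 0, "rz": 53},
    {"x": -485, "y": -140, "z": -53, "rx": 0, "ry": 0, "rz": 66.7},
    {"x": -485, "y": -140, "z": -53, "rx": 0, "ry": 0, "rz": 66.7},
    {"x": -485, "y": -140, "z": -53, "rx": 0, "ry": 0, "rz": 66.7},
    {"x": -485, "y": -140, "z": -53, "rx": 0, "ry": 0, "rz": 66.7},
    {"x": -485, "y": -140, "z": -53, "rx": 0, "ry": 0, "rz": 66.7},
    {"x": -485, "y": -140, "z": -53, "rx": 0, "ry": 0, "rz": 66.7},
    {"x": -485, "y": -140, "z": -53, "rx": 0, "ry": 0, "rz": 66.7},
    {"x": -485, "y": -140, "z": -53, "rx": 0, "ry": 0, "rz": 66.7},
    {"x": -485, "y": -140, "z": -53, "rx": 0, "ry": 0, "rz": 66.7}
  ]
}}

```text
time: 5.45
tool_pos: [0.5896, 0.1874, 0.3452]
tool_rot: [-3.141, -0.0, 1.613]
contact_force: [0.3, -0.6, -0.4]
opening: 0.0919
grip_force: 0.0
```

{"name": "arm_command", "arguments": {
  "series": [
    {"y": 1, "z": 30},
    {"y": 1, "z": 59},
    {"y": 1, "z": 59},
    {"y": 1, "z": 59},
    {"y": 1, "z": 59}
  ]
}}

```text
invalid input
```

{"name": "arm_command", "arguments": {
  "series": [
    {"z": 0},
    {"z": 0},
    {"z": 0},
    {"z": 0},
    {"z": 0},
    {"z": 0},
    {"z": 0},
    {"z": 0},
    {"z": 0},
    {"z": 0}
  ],
  "hand": 5,
  "squeeze": 10
}}

```text
invalid input
```

{"name": "arm_command", "arguments": {
  "series": [
    {"x": 0, "y": 1, "z": 30, "rx": 0, "ry": 0, "rz": 0},
    {"x": 0, "y": 1, "z": 59, "rx": 0, "ry": 0, "rz": 0},
    {"x": 0, "y": 1, "z": 59, "rx": 0, "ry": 0, "rz": 0},
    {"x": 0, "y": 1, "z": 59, "rx": 0, "ry": 0, "rz": 0}
  ]
}}

```text
time: 5.85
tool_pos: [0.5907, 0.1879, 0.2872]
tool_rot: [3.141, -0.0, 1.614]
contact_force: [0.1, 0.0, -0.3]
opening: 0.0919
grip_force: 0.0
```

{"name": "arm_command", "arguments": {
  "series": [
    {"x": 0, "y": 0, "z": 0, "rx": 0, "ry": 0, "rz": 0},
    {"x": 0, "y": 0, "z": 0, "rx": 0, "ry": 0, "rz": 0},
    {"x": 0, "y": 0, "z": 0, "rx": 0, "ry": 0, "rz": 0},
    {"x": 0, "y": 0, "z": 0, "rx": 0, "ry": 0, "rz": 0},
    {"x": 0, "y": 0, "z": 0, "rx": 0, "ry": 0, "rz": 0},
    {"x": 0, "y": 0, "z": 0, "rx": 0, "ry": 0, "rz": 0},
    {"x": 0, "y": 0, "z": 0, "rx": 0, "ry": 0, "rz": 0},
    {"x": 0, "y": 0, "z": 0, "rx": 0, "ry": 0, "rz": 0},
    {"x": 0, "y": 0, "z": 0, "rx": 0, "ry": 0, "rz": 0}
  ],
  "hand": 5,
  "squeeze": 10
}}

```text
time: 6.75
tool_pos: [0.5914, 0.1867, 0.2862]
tool_rot: [-3.142, -0.0, 1.613]
contact_force: [-0.2, -0.0, 0.6]
opening: 0.0242
grip_force: 0.0
```

{"name": "arm_command", "arguments": {
  "series": [
    {"x": 0, "y": 0, "z": 0, "rx": 0, "ry": 0, "rz": 0},
    {"x": 0, "y": 0, "z": 0, "rx": 0, "ry": 0, "rz": 0},
    {"x": 0, "y": 0, "z": 0, "rx": 0, "ry": 0, "rz": 0},
    {"x": 0, "y": 0, "z": 0, "rx": 0, "ry": 0, "rz": 0},
    {"x": 0, "y": 0, "z": 0, "rx": 0, "ry": 0, "rz": 0}
  ]
}}

```text
time: 7.25
tool_pos: [0.5912, 0.1867, 0.2862]
tool_rot: [-3.141, -0.0, 1.613]
contact_force: [-2.7, -0.1, 0.4]
opening: 0.0099
grip_force: 10.0
```

{"name": "arm_command", "arguments": {
  "series": [
    {"x": 3, "y": 0, "z": 0, "rx": 0, "ry": 0, "rz": 0},
    {"x": 8, "y": 0, "z": 0, "rx": 0, "ry": 0, "rz": 0},
    {"x": 14, "y": 0, "z": 0, "rx": 0, "ry": 0, "rz": 0},
    {"x": 20, "y": 0, "z": 0, "rx": 0, "ry": 0, "rz": 0},
    {"x": 26, "y": 0, "z": 0, "rx": 0, "ry": 0, "rz": 0},
    {"x": 32, "y": 0, "z": 0, "rx": 0, "ry": 0, "rz": 0},
    {"x": 38, "y": 0, "z": 0, "rx": 0, "ry": 0, "rz": 0},
    {"x": 44, "y": 0, "z": 0, "rx": 0, "ry": 0, "rz": 0},
    {"x": 50, "y": 0, "z": 0, "rx": 0, "ry": 0, "rz": 0},
    {"x": 53, "y": 0, "z": 0, "rx": 0, "ry": 0, "rz": 0},
    {"x": 55, "y": 0, "z": 0, "rx": 0, "ry": 0, "rz": 0},
    {"x": 55, "y": 0, "z": 0, "rx": 0, "ry": 0, "rz": 0},
    {"x": 55, "y": 0, "z": 0, "rx": 0, "ry": 0, "rz": 0}
  ]
}}

```text
time: 8.55
tool_pos: [0.5891, 0.2421, 0.2863]
tool_rot: [3.141, -0.001, 1.613]
contact_force: [-2.1, 0.3, 2.5]
opening: 0.0097
grip_force: 10.0
```

{"name": "arm_command", "arguments": {
  "series": [
    {"x": 0, "y": 0, "z": 0, "rx": 0, "ry": 0, "rz": 0},
    {"x": 0, "y": 0, "z": 0, "rx": 0, "ry": 0, "rz": 0},
    {"x": 0, "y": 0, "z": 0, "rx": 0, "ry": 0, "rz": 0},
    {"x": 0, "y": 0, "z": 0, "rx": 0, "ry": 0, "rz": 0},
    {"x": 0, "y": 0, "z": 0, "rx": 0, "ry": 0, "rz": 0},
    {"x": 0, "y": 0, "z": 0, "rx": 0, "ry": 0, "rz": 0},
    {"x": 0, "y": 0, "z": 0, "rx": 0, "ry": 0, "rz": 0},
    {"x": 0, "y": 0, "z": -20, "rx": 0, "ry": 0, "rz": 0},
    {"x": 0, "y": 0, "z": -60, "rx": 0, "ry": 0, "rz": 0},
    {"x": 0, "y": 0, "z": -60, "rx": 0, "ry": 0, "rz": 0}
  ],
  "hand": 90
}}

```text
time: 9.55
tool_pos: [0.5904, 0.2421, 0.3522]
tool_rot: [3.132, -0.002, 1.613]
contact_force: [-0.5, 0.4, 0.3]
opening: 0.0854
grip_force: 0.0
```

```bash
python3 - <<'E'
from h import *
marks(["twin_tab","wet_tab","wet_hanger"],n=2)
go(435.5,57,345,77.6)
E
```

```text
side twin_tab [([592, 241, 233], 0.98), ([598, 146, 1], 0.3)]
side wet_tab [([438, 57, 234], 0.62)]
side wet_hanger [([431, 61, 202], 0.64)]
side twin_tab [([590, 242, 234], 0.62)]
side wet_tab [([437, 56, 236], 0.64), ([593, -3, -3], 0.22)]
side wet_hanger [([434, 61, 201], 0.82)]
top twin_tab [([593, 237, 235], 0.88), ([797, 154, 3], 0.7)]
top wet_tab [([433, 58, 238], 0.64)]
top wet_hanger [([435, 58, 199], 0.69), ([437, 68, 1], 0.41)]
top twin_tab [([592, 236, 236], 0.53)]
top wet_tab [([436, 59, 235], 0.6)]
top wet_hanger [([436, 58, 197], 0.86)]
shift [-178.1 -161.2    1.2] turn [ 0.  -0.  14.8]
```

{"name": "arm_command", "arguments": {
  "series": [
    {"x": -36, "y": -32, "z": 0, "rx": 0, "ry": 0, "rz": 3},
    {"x": -72, "y": -64, "z": 0, "rx": 0, "ry": 0, "rz": 6},
    {"x": -108, "y": -96, "z": 0, "rx": 0, "ry": 0, "rz": 9},
    {"x": -144, "y": -128, "z": 0, "rx": 0, "ry": 0, "rz": 12},
    {"x": -178, "y": -161, "z": 1, "rx": 0, "ry": 0, "rz": 14.8},
    {"x": -178, "y": -161, "z": 1, "rx": 0, "ry": 0, "rz": 14.8},
    {"x": -178, "y": -161, "z": 1, "rx": 0, "ry": 0, "rz": 14.8},
    {"x": -178, "y": -161, "z": 30, "rx": 0, "ry": 0, "rz": 14.8},
    {"x": -178, "y": -161, "z": 60, "rx": 0, "ry": 0, "rz": 14.8},
    {"x": -178, "y": -161, "z": 60, "rx": 0, "ry": 0, "rz": 14.8},
    {"x": -178, "y": -161, "z": 60, "rx": 0, "ry": 0, "rz": 14.8}
  ]
}}

```text
time: 11.45
tool_pos: [0.4365, 0.0577, 0.2866]
tool_rot: [-3.141, -0.0, 1.356]
contact_force: [-0.5, 0.7, -0.0]
opening: 0.0899
grip_force: 0.0
```

{"name": "arm_command", "arguments": {
  "series": [
    {"x": 0, "y": 0, "z": 0, "rx": 0, "ry": 0, "rz": 0},
    {"x": 0, "y": 0, "z": 0, "rx": 0, "ry": 0, "rz": 0},
    {"x": 0, "y": 0, "z": 0, "rx": 0, "ry": 0, "rz": 0},
    {"x": 0, "y": 0, "z": 0, "rx": 0, "ry": 0, "rz": 0},
    {"x": 0, "y": 0, "z": 0, "rx": 0, "ry": 0, "rz": 0},
    {"x": 0, "y": 0, "z": 0, "rx": 0, "ry": 0, "rz": 0},
    {"x": 0, "y": 0, "z": 0, "rx": 0, "ry": 0, "rz": 0},
    {"x": 0, "y": 0, "z": 0, "rx": 0, "ry": 0, "rz": 0},
    {"x": 0, "y": 0, "z": 0, "rx": 0, "ry": 0, "rz": 0},
    {"x": 0, "y": 0, "z": 0, "rx": 0, "ry": 0, "rz": 0},
    {"x": 0, "y": 0, "z": 0, "rx": 0, "ry": 0, "rz": 0},
    {"x": 0, "y": 0, "z": 0, "rx": 0, "ry": 0, "rz": 0},
    {"x": 0, "y": 0, "z": 0, "rx": 0, "ry": 0, "rz": 0},
    {"x": 0, "y": 0, "z": 0, "rx": 0, "ry": 0, "rz": 0}
  ],
  "hand": 5,
  "squeeze": 40
}}

```text
time: 12.85
tool_pos: [0.4354, 0.0571, 0.2862]
tool_rot: [-3.141, -0.0, 1.354]
contact_force: [-3.2, 1.1, 3.1]
opening: 0.01
grip_force: 40.0
```

{"name": "arm_command", "arguments": {
  "series": [
    {"x": 0, "y": 0, "z": -5, "rx": 0, "ry": 0, "rz": 0},
    {"x": 0, "y": 0, "z": -12, "rx": 0, "ry": 0, "rz": 0},
    {"x": 0, "y": 0, "z": -20, "rx": 0, "ry": 0, "rz": 0},
    {"x": 0, "y": 0, "z": -26, "rx": 0, "ry": 0, "rz": 0},
    {"x": 0, "y": 0, "z": -28, "rx": 0, "ry": 0, "rz": 0},
    {"x": 0, "y": 0, "z": -28, "rx": 0, "ry": 0, "rz": 0},
    {"x": 0, "y": 0, "z": -28, "rx": 0, "ry": 0, "rz": 0}
  ]
}}

```text
time: 13.55
tool_pos: [0.4356, 0.0571, 0.3141]
tool_rot: [-3.141, -0.0, 1.354]
contact_force: [0.5, 0.0, -1.8]
opening: 0.0097
grip_force: 40.0
```

```bash
python3 - <<'E'
from h import *
marks(["wet_hanger","wet_strap"],n=1)
p=read_camera("side");c=cv2.resize(p["pixels"][120:270,150:350],None,fx=4,fy=4,interpolation=cv2.INTER_CUBIC);cv2.imwrite("pics/c3.png",c)
E
```

```text
side wet_hanger [([434, 55, 228], 0.7)]
side wet_strap [([439, 54, 177], 0.72)]
top wet_hanger [([590, 240, 199], 0.42)]
top wet_strap [([582, -150, 2], 0.17)]
```

View pics/c3.png

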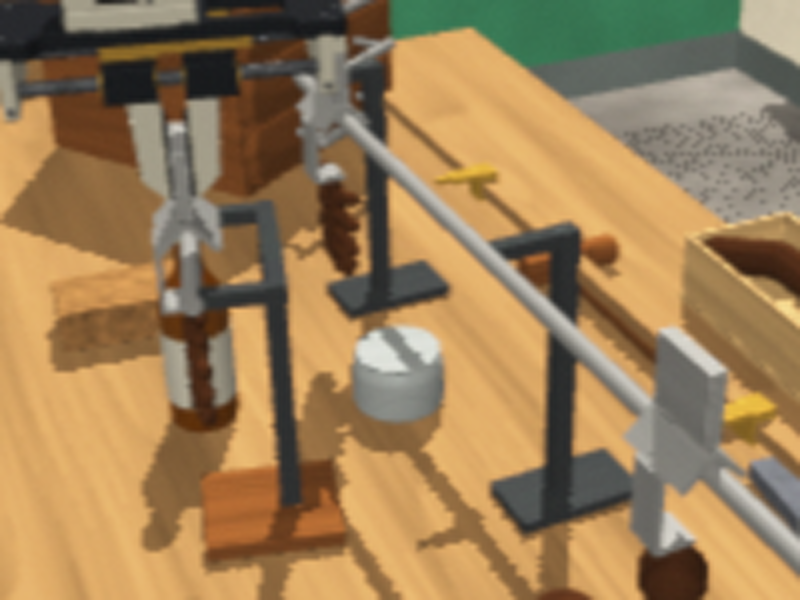

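The side view shows the leaf lifted, with the stand bar at about (195,295) between saddle and strap and the leaf hanging straight. I'll now back it out.

{"name": "arm_command", "arguments": {
  "series": [
    {"x": 0, "y": -6, "z": 0, "rx": 0, "ry": 0, "rz": 0},
    {"x": 0, "y": -15, "z": 0, "rx": 0, "ry": 0, "rz": 0},
    {"x": 0, "y": -25, "z": 0, "rx": 0, "ry": 0, "rz": 0},
    {"x": 0, "y": -35, "z": 0, "rx": 0, "ry": 0, "rz": 0},
    {"x": 0, "y": -45, "z": 0, "rx": 0, "ry": 0, "rz": 0},
    {"x": 0, "y": -55, "z": 0, "rx": 0, "ry": 0, "rz": 0},
    {"x": 0, "y": -60, "z": 0, "rx": 0, "ry": 0, "rz": 0},
    {"x": 0, "y": -60, "z": 0, "rx": 0, "ry": 0, "rz": 0},
    {"x": 0, "y": -60, "z": -10, "rx": 0, "ry": 0, "rz": 0},
    {"x": 0, "y": -60, "z": -30, "rx": 0, "ry": 0, "rz": 0},
    {"x": 0, "y": -60, "z": -55, "rx": 0, "ry": 0, "rz": 0},
    {"x": 0, "y": -60, "z": -80, "rx": 0, "ry": 0, "rz": 0},
    {"x": 0, "y": -60, "z": -105, "rx": 0, "ry": 0, "rz": 0},
    {"x": 0, "y": -60, "z": -125, "rx": 0, "ry": 0, "rz": 0},
    {"x": 0, "y": -60, "z": -140, "rx": 0, "ry": 0, "rz": 0},
    {"x": 0, "y": -60, "z": -140, "rx": 0, "ry": 0, "rz": 0},
    {"x": 0, "y": -60, "z": -140, "rx": 0, "ry": 0, "rz": 0}
  ]
}}

```text
time: 15.6
tool_pos: [0.3772, 0.0699, 0.4541]
tool_rot: [3.141, -0.0, 1.354]
contact_force: [-0.2, 0.3, -1.7]
opening: 0.0104
grip_force: 40.0
```

```bash
python3 - <<'E'
from h import *
marks(["wet_hanger"],n=2,cams=("side",))
go(538,128,454,92.35)
for i in range(3):
    p=read_camera("side")
    for q in("mark_left",):
        print(q,[(np.round(np.array(d["point"])*1000).tolist(),round(d["confidence"],2)) for d in boxes_of(p,q)[:2]],[(np.round(np.array(d["point"])*1000).tolist(),round(d["confidence"],2)) for d in mark_of(p,q)[:2]])
f=lambda u,v:onz(p,(u+.5)/4-.5+150,(v+.5)/4-.5+120,.184)
print("tip,base",f(436,181),f(497,174),f(497,187))
E
```

```text
side wet_hanger [([376, 70, 367], 0.98), ([598, 0, 201], 0.19)]
side wet_hanger [([374, 69, 368], 0.63)]
shift [ 91.3 144.8  -0.8] turn [ -0.1   0.  -14.8]
mark_left [([471.0, 49.0, 27.0], 0.55), ([655.0, 125.0, 186.0], 0.43)] []
mark_left [] [([792.0, -141.0, 1.0], 0.73)]
mark_left [([582.0, 230.0, 181.0], 0.65), ([652.0, 125.0, 187.0], 0.6)] []
tip,base [626.3 132.7 184. ] [668.5 125.3 184. ] [660.  107.2 184. ]
```

{"name": "arm_command", "arguments": {
  "series": [
    {"x": 10, "y": 16, "z": 0, "rx": 0, "ry": 0, "rz": -2},
    {"x": 25, "y": 40, "z": 0, "rx": 0, "ry": 0, "rz": -5},
    {"x": 40, "y": 64, "z": 0, "rx": 0, "ry": 0, "rz": -8},
    {"x": 55, "y": 88, "z": 0, "rx": 0, "ry": 0, "rz": -11},
    {"x": 70, "y": 112, "z": 0, "rx": 0, "ry": 0, "rz": -13},
    {"x": 83, "y": 132, "z": 0, "rx": 0, "ry": 0, "rz": -14.8},
    {"x": 91, "y": 145, "z": 0, "rx": 0, "ry": 0, "rz": -14.8},
    {"x": 91, "y": 145, "z": 0, "rx": 0, "ry": 0, "rz": -14.8},
    {"x": 91, "y": 145, "z": 0, "rx": 0, "ry": 0, "rz": -14.8}
  ]
}}

```text
time: 17.15
tool_pos: [0.5381, 0.1276, 0.4538]
tool_rot: [-3.14, 0.0, 1.613]
contact_force: [0.4, -0.1, -2.1]
opening: 0.01
grip_force: 40.0
```

```bash
python3 - <<'E'
from h import *
# pointer from the first (unobstructed) top picture; calibration is fixed
p=read_camera("top");s=read_camera("side")
im=cv2.imread("pics/top0.png").astype(float)
b=im[176:200,214:234]; w=(b[...,1]-b[...,0]); bg=np.median(w); w=w-bg
for r in range(b.shape[0]):
    x=np.clip(w[r]-8,0,None)
    if x.sum()>15: u=214+(x*np.arange(20)).sum()/x.sum(); print(r+176,round(u,2),round(x.sum()),onz(p,u,r+176,.184)[:2])
# bracket & pointer modelled in side view, px in c3 crop
for y in(120,124,128,132):
    a=np.radians(2.35);X=np.array([598-.041*y,y])
    print(y,[np.round((np.array(proj(s,np.r_[(X+d*np.array([np.cos(a),np.sin(a)]))/1e3,.184]))-[150,120])*4).tolist() for d in(30,65)])
for q in("wet_hanger","wet_tab"): print(q,mark_of(s,q)[:1])
print(observe()["tool_pos"])
E
```

```text
177 222.73 37 [662.6 131.4]
178 222.94 51 [659.9 130.8]
179 222.78 55 [657.2 131.2]
180 222.78 54 [654.5 131.1]
181 222.94 49 [651.8 130.6]
182 222.95 41 [649.1 130.5]
183 223.03 37 [646.4 130.2]
184 223.06 33 [643.7 130.1]
185 223.09 32 [641.  129.9]
186 223.07 29 [638.3 129.9]
187 223.08 24 [635.6 129.8]
120 [[437.0, 187.0], [483.0, 177.0]]
124 [[434.0, 185.0], [480.0, 175.0]]
128 [[432.0, 183.0], [478.0, 172.0]]
132 [[429.0, 180.0], [475.0, 170.0]]
wet_hanger [{'point': [0.5326, 0.1266, 0.3672], 'confidence': 0.58}]
wet_tab [{'point': [0.5878, 0.2389, 0.1974], 'confidence': 0.75}]
[0.53761001 0.12745168 0.45480646]
```

{"name": "arm_command", "arguments": {
  "series": [
    {"x": -2, "y": 0, "z": 8, "rx": 0, "ry": 0, "rz": 0},
    {"x": -2, "y": 0, "z": 25, "rx": 0, "ry": 0, "rz": 0},
    {"x": -2, "y": 0, "z": 45, "rx": 0, "ry": 0, "rz": 0},
    {"x": -2, "y": 0, "z": 65, "rx": 0, "ry": 0, "rz": 0},
    {"x": -2, "y": 0, "z": 85, "rx": 0, "ry": 0, "rz": 0},
    {"x": -2, "y": 0, "z": 105, "rx": 0, "ry": 0, "rz": 0},
    {"x": -2, "y": 0, "z": 122, "rx": 0, "ry": 0, "rz": 0},
    {"x": -2, "y": 0, "z": 134, "rx": 0, "ry": 0, "rz": 0},
    {"x": -2, "y": 0, "z": 140, "rx": 0, "ry": 0, "rz": 0},
    {"x": -2, "y": 0, "z": 140, "rx": 0, "ry": 0, "rz": 0},
    {"x": -2, "y": 0, "z": 140, "rx": 0, "ry": 0, "rz": 0}
  ]
}}

```text
time: 18.45
tool_pos: [0.5386, 0.1257, 0.3149]
tool_rot: [3.14, -0.0, 1.613]
contact_force: [-0.3, 0.5, -1.1]
opening: 0.0097
grip_force: 40.0
```

```bash
python3 - <<'E'
from h import *
go(593.3,128,314,92.35)
marks(["wet_hanger","wet_strap"],n=2,cams=("side",))
p=read_camera("side");c=cv2.resize(p["pixels"][100:240,170:350],None,fx=4.2,fy=4.2,interpolation=cv2.INTER_CUBIC);cv2.imwrite("pics/c4.png",c)
E
```

```text
shift [ 0.  54.7  1. ] turn [ 0.1 -0.   0. ]
side wet_hanger [([536, 126, 230], 0.88)]
side wet_strap [([542, 125, 178], 0.77)]
side wet_hanger [([536, 124, 230], 0.8), ([542, 127, 178], 0.24)]
side wet_strap [([541, 126, 178], 0.77)]
```

View pics/c4.png

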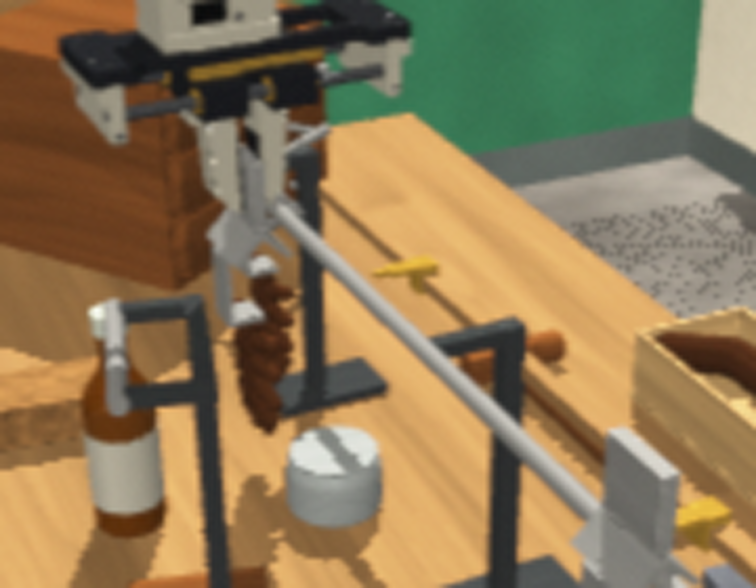

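The wet leaf is poised in front of the bar, with its saddle at (240,235) above bar height and the strap open towards the bar. The tin and the twin are clear, so I'll hook it on.

{"name": "arm_command", "arguments": {
  "series": [
    {"x": 0, "y": 5, "z": 0, "rx": 0, "ry": 0, "rz": 0},
    {"x": 0, "y": 13, "z": 0, "rx": 0, "ry": 0, "rz": 0},
    {"x": 0, "y": 22, "z": 0, "rx": 0, "ry": 0, "rz": 0},
    {"x": 0, "y": 31, "z": 0, "rx": 0, "ry": 0, "rz": 0},
    {"x": 0, "y": 40, "z": 0, "rx": 0, "ry": 0, "rz": 0},
    {"x": 0, "y": 48, "z": 0, "rx": 0, "ry": 0, "rz": 0},
    {"x": 0, "y": 53, "z": 0, "rx": 0, "ry": 0, "rz": 0},
    {"x": 0, "y": 54.5, "z": 0, "rx": 0, "ry": 0, "rz": 0},
    {"x": 0, "y": 54.5, "z": 0, "rx": 0, "ry": 0, "rz": 0},
    {"x": 0, "y": 54.5, "z": 0, "rx": 0, "ry": 0, "rz": 0}
  ]
}}

```text
time: 19.8
tool_pos: [0.5926, 0.128, 0.3143]
tool_rot: [-3.141, -0.0, 1.613]
contact_force: [0.5, -0.0, -2.6]
opening: 0.0099
grip_force: 40.0
```

{"name": "arm_command", "arguments": {
  "series": [
    {"x": 0, "y": 0, "z": 5, "rx": 0, "ry": 0, "rz": 0},
    {"x": 0, "y": 0, "z": 10, "rx": 0, "ry": 0, "rz": 0},
    {"x": 0, "y": 0, "z": 15, "rx": 0, "ry": 0, "rz": 0},
    {"x": 0, "y": 0, "z": 20, "rx": 0, "ry": 0, "rz": 0},
    {"x": 0, "y": 0, "z": 24, "rx": 0, "ry": 0, "rz": 0},
    {"x": 0, "y": 0, "z": 26, "rx": 0, "ry": 0, "rz": 0},
    {"x": 0, "y": 0, "z": 27, "rx": 0, "ry": 0, "rz": 0},
    {"x": 0, "y": 0, "z": 27, "rx": 0, "ry": 0, "rz": 0}
  ]
}}

```text
time: 20.6
tool_pos: [0.5928, 0.128, 0.2872]
tool_rot: [3.142, -0.0, 1.613]
contact_force: [-0.1, 0.3, -1.5]
opening: 0.0098
grip_force: 40.0
```

{"name": "arm_command", "arguments": {
  "series": [
    {"x": 0, "y": 0, "z": 1, "rx": 0, "ry": 0, "rz": 0},
    {"x": 0, "y": 0, "z": 1.5, "rx": 0, "ry": 0, "rz": 0},
    {"x": 0, "y": 0, "z": 1.5, "rx": 0, "ry": 0, "rz": 0},
    {"x": 0, "y": 0, "z": 1.5, "rx": 0, "ry": 0, "rz": 0}
  ],
  "squeeze": 10
}}

```text
time: 21.0
tool_pos: [0.593, 0.128, 0.2863]
tool_rot: [3.14, -0.0, 1.613]
contact_force: [-0.7, -0.5, 2.6]
opening: 0.01
grip_force: 10.0
```

{"name": "arm_command", "arguments": {
  "series": [
    {"x": 0, "y": 0, "z": 0, "rx": 0, "ry": 0, "rz": 0},
    {"x": 0, "y": 0, "z": 0, "rx": 0, "ry": 0, "rz": 0},
    {"x": 0, "y": 0, "z": 0, "rx": 0, "ry": 0, "rz": 0},
    {"x": 0, "y": 0, "z": 0, "rx": 0, "ry": 0, "rz": 0},
    {"x": 0, "y": 0, "z": 0, "rx": 0, "ry": 0, "rz": 0},
    {"x": 0, "y": 0, "z": 0, "rx": 0, "ry": 0, "rz": 0},
    {"x": 0, "y": 0, "z": -20, "rx": 0, "ry": 0, "rz": 0},
    {"x": 0, "y": 0, "z": -60, "rx": 0, "ry": 0, "rz": 0},
    {"x": 0, "y": -30, "z": -90, "rx": 0, "ry": 0, "rz": 0},
    {"x": 0, "y": -80, "z": -90, "rx": 0, "ry": 0, "rz": 0},
    {"x": 0, "y": -130, "z": -90, "rx": 0, "ry": 0, "rz": 0},
    {"x": 0, "y": -180, "z": -90, "rx": 0, "ry": 0, "rz": 0},
    {"x": 0, "y": -200, "z": -90, "rx": 0, "ry": 0, "rz": 0},
    {"x": 0, "y": -200, "z": -90, "rx": 0, "ry": 0, "rz": 0},
    {"x": 0, "y": -200, "z": -90, "rx": 0, "ry": 0, "rz": 0}
  ],
  "hand": 70
}}

```text
time: 22.5
tool_pos: [0.3935, 0.1196, 0.3763]
tool_rot: [3.14, -0.0, 1.613]
contact_force: [-0.0, 0.7, 0.2]
opening: 0.07
grip_force: 0.0
```

```bash
python3 - <<'E'
from h import *
marks(["wet_hanger","wet_tab","twin_hanger","twin_tab"],n=2)
p=read_camera("top");cv2.imwrite("pics/top1.png",p["pixels"]);c=cv2.resize(p["pixels"][165:265,150:290],None,fx=5.6,fy=5.6,interpolation=cv2.INTER_CUBIC);cv2.imwrite("pics/c5.png",c)
p=read_camera("side");c=cv2.resize(p["pixels"][100:240,170:350],None,fx=4.2,fy=4.2,interpolation=cv2.INTER_CUBIC);cv2.imwrite("pics/c6.png",c)
E
```

```text
side wet_hanger [([591, 126, 201], 0.69)]
side wet_tab [([594, 127, 236], 0.74), ([460, 185, 1], 0.35)]
side twin_hanger [([588, 243, 200], 0.91)]
side twin_tab [([588, 241, 236], 0.71), ([594, -5, -3], 0.2)]
side wet_hanger [([589, 129, 198], 0.57)]
side wet_tab [([599, 126, 232], 0.8), ([589, 241, 235], 0.34)]
side twin_hanger [([588, 242, 197], 0.67)]
side twin_tab [([591, 240, 234], 0.96), ([606, -217, 202], 0.65)]
top wet_hanger [([592, 235, 236], 0.67), ([592, 129, 197], 0.63)]
top wet_tab [([592, 128, 234], 0.8)]
top twin_hanger [([588, 238, 200], 0.56)]
top twin_tab [([588, 236, 232], 0.7), ([594, 128, 198], 0.62)]
top wet_hanger [([597, 128, 197], 0.68)]
top wet_tab [([592, 128, 235], 0.61)]
top twin_hanger [([589, 243, 200], 0.76)]
top twin_tab [([588, 237, 236], 0.96)]
```

View pics/c5.png

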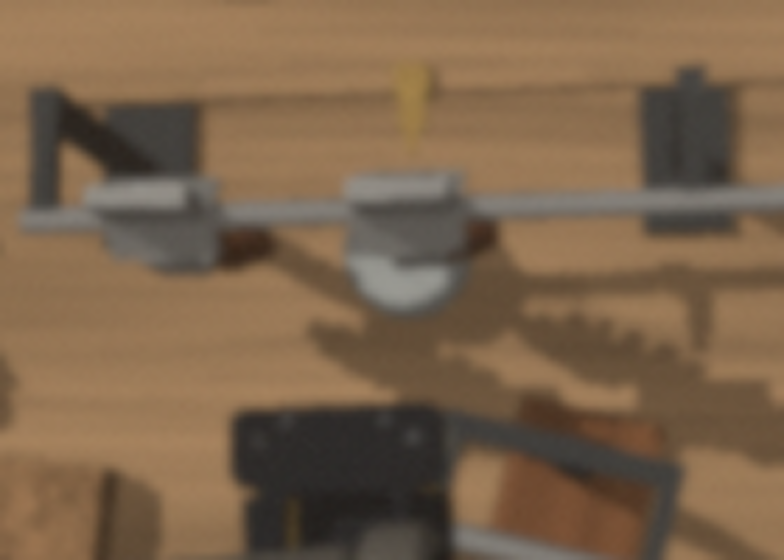

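View pics/c6.png

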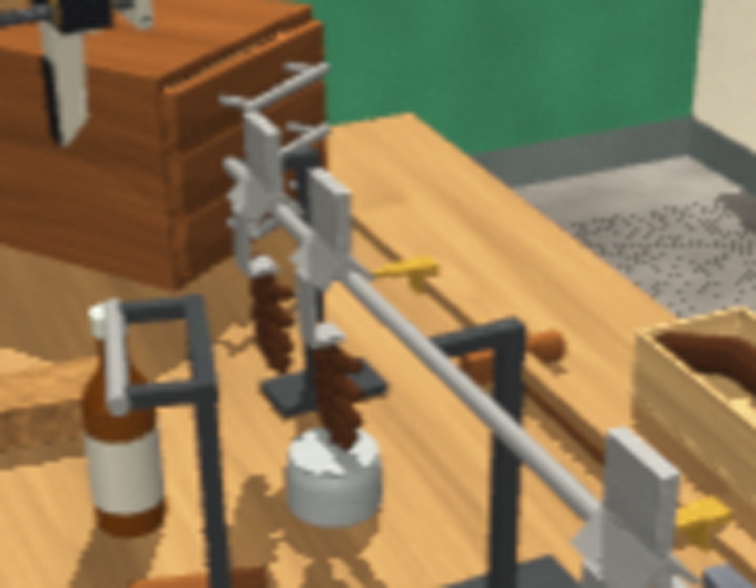

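Both leaves hang on the bar: in the top crop the wet tab spans about 347–452, with the pointer at about 413. Quick numeric check of the centring in that one picture.

```bash
python3 - <<'E'
from h import *
p=read_camera("top")
f=lambda u,v,z:onz(p,(u+.5)/5.6-.5+150,(v+.5)/5.6-.5+165,z)[:2]
print("tab",f(346,182,.255),f(450,179,.255),"saddle",f(348,250,.192),f(467,247,.192),"ptr",f(413,110,.184),"tip",f(414,150,.184),"twin tab",f(86,197,.255),f(187,193,.255))
E
```

```text
tab [595.4 148.8] [596.9 103.7] saddle [575.1 156.8] [576.8 101.8] ptr [643.  129.3] tip [623.8 128.4] twin tab [588.4 262.5] [590.4 218.1]
```

```bash
python3 -c "
from h import *
print(hand_in())"
```

```text
the job is handed in; nothing more can be done
None
```

The wet leaf now hangs by its hanger in the twin's bay, within about 1 mm of the brass pointer; I slid the twin along the bar to the left for about 40 mm of air between the leaves, and the job is handed in.

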